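# Close the cold box: seat its lid flush

## Robot

A 6-joint arm with a two-finger parallel gripper is mounted at the origin on the work surface. World frame = base frame: x ahead of the robot, y to its left, z up, the work surface at z = 0. Lengths are in m, angles in rad, forces in N, time in s.
With the tool pointing down it reaches from about 0.225 to 0.875 m from the base axis. Payload 3.4 kg.
Tool frame: the origin (TCP) lies at the very end of the fingers, on their centre line; the grasp point (between the pads) lies 19 mm behind it; z points along the fingers, y is the direction in which the jaws open and shut (so a half turn about z gives the same grasp; the last joint's range is limited). The gripper opens to 85 mm and grips with 20 to 120 N. Pads are 22 mm wide; open, the fingers measure 114 mm over their backs; the gripper's body (76 mm by 85 mm) begins 54 mm behind the grasp point. The pads swing forward as they close: fully open they stand 13 mm farther back than shut.
Start: joints at [-1.458, 0.276, 1.505, -0, 1.361, -0.121], TCP at [0.133, -0.559, 0.231] pointing down, gripper open.
Joint ranges: [-2.89, 2.89], [-0.75, 2.08], [0.22, 2.7], [-1.18, 4.32], [0.11, 2.71], [-2.7, 2.7]. Speed limits (rad/s): [2.57, 2.57, 3.14, 3.14, 3.14, 3.14].

## Interface

Orientations are given as a unit quaternion [w, x, y, z].
In Python, from rig import manip gives the robot as it stands. The module is installed in compiled form; this text tells all that it offers.
- The arm moves only by the tool carry_out, never from a script. Its argument "moves" is one flat list of numbers, 5 for each row, row after row: the opening in per cent of the stroke, from 0 (shut) to 100 (fully open), then the shift along the world's x, y, z in cm, then the turn about the world's z in rad. A call has exactly 10 rows; each row shifts and turns the commanded pose from where the row before left it; what a row does not reach is not made up. A row lasts 1/10 s, in which the tool goes at most 50 mm and 8.59 degrees, less where a joint would pass 70% of its speed; a pose out of reach is approached as far as the arm can. A call is refused whole if a number of a shift passes 5 or a number of a turn 0.15, either way. A call with a gripper value outside its range is refused whole. The fingers move at their own pace and stop on an object; "squeeze" is the grip in N (left out, the last holds). Time passes only in rows, so rows that do not move let the fingers close, or fill a call up. It gives the time, the measured TCP pose, the force and the opening at its end, in the units of the state.
- manip.get_state(): the state, without advancing time (a new reading comes with each control period).
- manip.get_image(name): name is "side" or "top" or "wrist"; returns the picture (384x512x3 uint8, red, green, blue); there is no depth.
- manip.camera_info(name): a dict with "fov_y" (degrees; the focal length in pixels is half the picture's height over the tangent of half this angle, whatever the lens; pixels are square), "cx", "cy" (the principal point, pixels), "rvec" (rotation vector, rad) and "tvec" (3), from world to camera coordinates, as OpenCV has them; the wrist camera has in their place "hand_eye" (4x4, takes a point from camera to tool coordinates, whose origin is the TCP and whose axes are the flange's). Camera axes: x right, y down, z forward; pixel columns grow to the right and rows downward; lengths in m; the calibration is good to about 2 mm. A picture is of the moment at which its call begins: read the wrist's pose just before it. camera_info takes no time and is no camera call.
- manip.sign_off(): hands the job in, once; it reports no verdict.
The state is a dict: "clock": time; "qpos": joint angles; "qd": joint speeds; "effort": joint torques, N m; "position": TCP position; "ee_rot": TCP orientation; "contact_force": force on the tool from outside, world axes, zero at the start; "moment": the same for the moment, N m; "width": finger opening in m.
Only numpy, scipy, OpenCV 4.12 (cv2) and the standard library are available. Lean on these libraries where they do the work, as an engineer would, in place of code of your own. Each camera call takes 0.05 s, during which the arm holds its last target. There are 200 camera calls.

## Task

Take the white lid off the sloping drying stand, lay it into the pocket in the top of the navy blue cold box, and press it down all round until it is fully home: level, and flush with the box's rim at all four corners. Press with feeling, never harder than 45 N on the box; let go of the lid at the end and leave the green tip box, orange carton and blue-capped pot where they are.

Things in the scene. Friction and masses are not known exactly. Their poses are not given: they have to be found in the camera images.
- lid: The lid: flat white rigid plate 130 (x) x 180 (y) x 10 mm, 0.2 to 0.42 kg. Origin: centre of its underside; z = out of its top. On its middle a blue bar handle, 14 (x) x 100 (y) mm, 30 mm tall. At the start it leans loose on the stand, tilted 35 degrees, x pointing up the slope away from the robot, handle level across the slope. A half turn about z makes no difference.
- lid_grip (a point): Point in the middle of the lid's blue handle, 30 mm above the lid's underside, 10 mm below the handle's top. The handle is 14 mm thick along lid x; along y it is too long to grip. To straddle it on the stand the tool must lean about 35 degrees, along the lid's z axis.
- station: The cold box, fixed: navy blue, 200 (x) x 250 (y) x 80 mm tall. Origin: centre of its underside; flat rim at z = 80 mm. A pocket 135 (x) x 185 (y) mm in the middle of its top takes the lid with 2.5 mm of play all round; the lid rests there on four orange cushions, 3 to 6 mm proud and usually askew, until pressed home. More than 45 N between lid and box counts as damage.
- cushions (a point): Point in the middle of the pocket at z = 70 mm, the height of the cushions' tops when fully down. Four orange cushions, 18 mm across, stand at station x = +-54, y = +-79 mm, tops 3 to 6 mm above this. Each yields only to 8 to 12 N (not to the lid's weight), slides straight down to a hard stop and stays there. With all four down the lid is flush.
- lid_corner0 (a point): Point on the lid's top face near a corner: lid x = -60, y = -85 mm, 10 mm above the underside. Flush = 80 mm above the station's origin. Push straight down some 18 to 25 mm in from the corner's two edges: this moves that corner's cushion alone, while a push in the lid's middle has to move all four (about 40 N).
- lid_corner1 (a point): As lid_corner0, at lid x = -60, y = +85 mm.
- lid_corner2 (a point): As lid_corner0, at lid x = +60, y = -85 mm.
- lid_corner3 (a point): As lid_corner0, at lid x = +60, y = +85 mm.
- stand: The drying stand, fixed: an aluminium board 145 (up the slope) x 200 (y) mm over a grey foot, tilted 35 degrees, low side towards its own -x (the robot), with a steel lip 8 mm high along the low edge. Origin: under its middle, on the bench; the middle of the board's upper face is 68 mm above, its high edge about 110 mm.
- tip_box: Bystander: green box with a pale top, 85 x 125 x 67 mm, loose. Origin: centre of its underside.
- carton: Bystander: orange carton 90 x 130 x 70 mm, loose. Origin: centre of its underside.
- sample_pot: Bystander: pale round pot with a blue cap, 41 mm across, 93 mm tall, loose. Origin: centre of its underside.
Things that resemble listed ones, but are neither listed nor needed, are in the scene too. There is more than one size of the lid; the job needs the largest.

How it is judged:
By the outcome, as a careful person would: the job done as asked, in the order asked, and still so for the second after the job is handed in, with the robot touching nothing.
It also fails if it takes over 61 s, if anything falls off the work surface, if the arm or the gripper's body presses on something with over 40 N, if the wrist force passes 120 N, or if a joint passes its speed limit or range.

## Working session

There is one attempt and no reset: what is moved stays moved. The work goes in short steps, Python scripts to look and compute and a tool call to move; the robot and the scene stay as the last step left them, time stands still between calls to the robot, and variables do not carry over. Pictures are saved under pics/ and viewed, about 8 in all and at most 12, crops included, and the job is handed in when it is done.

Besides the shell and the picture viewer there is one more tool, called by a JSON object that holds its "name" and its "arguments", one argument or row to a line. carry_out: Moves the arm, as the interface text tells. Its arguments: {"type":"object","properties":{"moves":{"type":"array","items":{"type":"number"}},"squeeze":{"type":"number"}},"required":["moves"]}

```bash
mkdir -p pics; cat > h.py <<'E'
import numpy as np, cv2
from rig import manip
from scipy.spatial.transform import Rotation as R
def cam(name, st=None):
    c=manip.camera_info(name); f=192/np.tan(np.radians(c['fov_y'])/2)
    K=np.array([[f,0,c['cx']],[0,f,c['cy']],[0,0,1.]])
    if 'rvec' in c:
        Rm=cv2.Rodrigues(np.array(c['rvec'],float))[0]; t=np.array(c['tvec'],float).ravel()
    else:
        st=st or manip.get_state(); q=st['ee_rot']; T=np.eye(4)
        T[:3,:3]=R.from_quat([q[1],q[2],q[3],q[0]]).as_matrix(); T[:3,3]=st['position']
        M=np.linalg.inv(T@np.array(c['hand_eye'])); Rm,t=M[:3,:3],M[:3,3]
    return K,Rm,t
def ray(C,uv):
    K,Rm,t=C; d=Rm.T@np.linalg.inv(K)@np.array([uv[0],uv[1],1.]); return -Rm.T@t,d/np.linalg.norm(d)
def onz(C,uv,z):
    o,d=ray(C,uv); return o+d*(z-o[2])/d[2]
def proj(C,p):
    K,Rm,t=C; x=K@(Rm@np.array(p,float)+t); return x[:2]/x[2]
def tri(C1,u1,C2,u2):
    o1,d1=ray(C1,u1);o2,d2=ray(C2,u2)
    s=np.linalg.lstsq(np.c_[d1,-d2],o2-o1,rcond=None)[0]; a=o1+s[0]*d1;b=o2+s[1]*d2
    return (a+b)/2,np.linalg.norm(a-b)
def snap(name,fn):
    im=manip.get_image(name); cv2.imwrite('pics/'+fn,im[...,::-1]); return im
E
python3 - <<'E'
from h import *
s=manip.get_state(); print({k:np.round(v,3) for k,v in s.items()})
for n in('side','top','wrist'):
    print(n,{k:np.round(v,3) for k,v in manip.camera_info(n).items()})
a=[snap(n,n+'0.png') for n in('side','top','wrist')]
cv2.imwrite('pics/st.png',cv2.resize(np.hstack(a[:2]),(800,300))[...,::-1])
E
```

```text
{'clock': np.float64(0.0), 'qpos': array([-1.458,  0.277,  1.506,  0.   ,  1.361, -0.121]), 'qd': array([-0.   , -0.   ,  0.001, -0.001,  0.   ,  0.   ]), 'effort': array([ 1.0000e-03, -4.1677e+01, -2.4580e+01, -1.0000e-03,  1.1000e-02,
       -0.0000e+00]), 'position': array([ 0.133, -0.559,  0.23 ]), 'ee_rot': array([-0.001,  0.993,  0.117,  0.   ]), 'contact_force': array([-0.515, -0.336, -0.052]), 'moment': array([-0.027,  0.014,  0.024]), 'width': np.float64(0.086)}
side {'fov_y': np.float64(46.065), 'cx': np.float64(259.319), 'cy': np.float64(198.815), 'rvec': array([ 0.749, -2.343,  1.38 ]), 'tvec': array([0.392, 0.259, 0.911])}
top {'fov_y': np.float64(50.67), 'cx': np.float64(251.172), 'cy': np.float64(191.694), 'rvec': array([ 2.17 , -2.221,  0.063]), 'tvec': array([-0.026,  0.525,  1.32 ])}
wrist {'fov_y': np.float64(59.803), 'cx': np.float64(257.327), 'cy': np.float64(186.396), 'hand_eye': array([[ 0.   , -0.961, -0.277,  0.07 ],
       [ 1.   ,  0.   , -0.   , -0.   ],
       [ 0.   , -0.277,  0.961, -0.142],
       [ 0.   ,  0.   ,  0.   ,  1.   ]])}
```

View pics/top0.png

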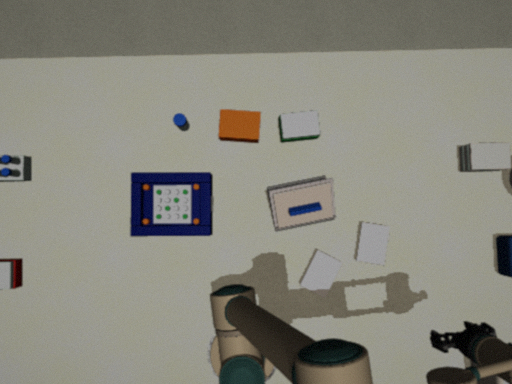

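View pics/side0.png

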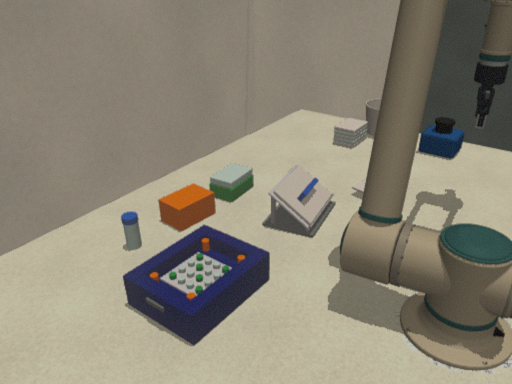

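```bash
cat > m1.py <<'E'
from h import *
Ct,Cs=cam('top'),cam('side')
t=cv2.imread('pics/top0.png'); s=cv2.imread('pics/side0.png')
def blobs(im,lo,hi,amin=15):
    m=cv2.inRange(cv2.cvtColor(im,cv2.COLOR_BGR2HSV),lo,hi)
    n,l,st,c=cv2.connectedComponentsWithStats(m)
    return [(c[i].round(1),st[i].tolist(),cv2.minAreaRect(np.argwhere(l==i)[:,::-1].astype(np.float32))) for i in range(1,n) if st[i,4]>=amin]
if __name__=='__main__':
    for n,im in(('top',t),('side',s)):
        print(n,'blue');[print(b) for b in blobs(im,(105,140,110),(125,255,255))]
        print(n,'navy');[print(b) for b in blobs(im,(112,150,40),(130,255,110),200)]
        print(n,'orange');[print(b) for b in blobs(im,(3,170,120),(15,255,255),4)]
    for b in blobs(t,(112,150,40),(130,255,110),800):
        print(b[0],[onz(Ct,p,.08).round(3).tolist() for p in cv2.boxPoints(b[2])])
    for p in((172,204),(303,209),(321,270),(372,243)): print(p,onz(Ct,p,.08).round(3))
E
python3 m1.py
```

```text
top blue
(array([179.2, 119.2]), [174, 114, 12, 11, 104], ((179.5, 119.0), (10.0, 11.0), 90.0))
(array([  4.7, 158.2]), [2, 155, 7, 7, 34], ((4.7000017166137695, 158.10000610351562), (5.81377649307251, 5.813776969909668), 26.56505012512207))
(array([  4.6, 171.2]), [2, 168, 6, 7, 33], ((4.5, 171.0), (6.0, 5.0), 90.0))
(array([315.9, 208.6]), [312, 207, 9, 4, 16], ((316.0231018066406, 208.6846466064453), (2.3566598892211914, 8.310327529907227), 82.87498474121094))
top navy
(array([171.6, 203.6]), [132, 173, 79, 62, 2867], ((171.0, 203.5), (61.0, 78.0), 90.0))
top orange
(array([239.2, 124. ]), [219, 110, 41, 29, 1049], ((239.1040496826172, 124.04315185546875), (39.11463165283203, 26.71764373779297), 4.085616588592529))
(array([145.5, 186.5]), [144, 185, 4, 4, 16], ((145.5, 186.5), (3.0, 3.0), 90.0))
(array([195.8, 186.3]), [194, 184, 5, 5, 18], ((195.75003051757812, 186.25001525878906), (4.242640495300293, 3.535533905029297), 45.0))
(array([145.1, 221. ]), [143, 219, 5, 5, 20], ((145.0, 221.0), (4.0, 4.0), 90.0))
(array([195.7, 220.9]), [194, 219, 5, 5, 18], ((195.75001525878906, 220.
[... 772 characters left out ...]
, 217.25001525878906), (1.4142134189605713, 3.535533905029297), 45.0))
(array([205.2, 243.4]), [202, 238, 7, 13, 60], ((205.0, 244.0), (12.0, 6.0), 90.0))
(array([240.7, 257.2]), [238, 255, 7, 6, 32], ((241.0, 257.5), (5.0, 6.0), 90.0))
(array([153.8, 274.8]), [150, 272, 8, 7, 40], ((153.90000915527344, 274.7000427246094), (6.708203315734863, 5.81377649307251), 26.56505012512207))
(array([190.6, 295.4]), [187, 293, 8, 6, 37], ((190.5, 295.5), (5.0, 7.0), 90.0))
[171.6 203.6] [[0.588, 0.334, 0.08], [0.582, 0.09, 0.08], [0.392, 0.093, 0.08], [0.397, 0.335, 0.08]]
(172, 204) [0.488 0.21  0.08 ]
(303, 209) [ 0.463 -0.198  0.08 ]
(321, 270) [ 0.273 -0.249  0.08 ]
(372, 243) [ 0.352 -0.41   0.08 ]
```

{"name": "carry_out", "arguments": {
  "moves": [100, 3.2, 3.6, 0.7, 0.148, 100, 3.2, 3.6, 0.7, 0.148, 100, 3.2, 3.6, 0.7, 0.148, 100, 3.2, 3.6, 0.7, 0.148, 100, 3.2, 3.6, 0.7, 0.148, 100, 3.2, 3.6, 0.7, 0.148, 100, 3.2, 3.6, 0.7, 0.148, 100, 3.2, 3.6, 0.7, 0.148, 100, 3.2, 3.6, 0.7, 0.148, 100, 3.2, 3.6, 0.7, 0.148],
  "squeeze": 30
}}

```text
clock: 1.15
position: [0.4541, -0.1976, 0.3015]
ee_rot: [0.0, 0.652, 0.758, -0.0]
contact_force: [1.4, -0.6, 0.6]
width: 0.0853
```

```bash
python3 - <<'E'
from h import *
s=manip.get_state(); print({k:np.round(v,3) for k,v in s.items() if k in('clock','qpos','qd','position','ee_rot')})
snap('wrist','w1.png'); snap('side','s1.png'); snap('top','t1.png')
s=manip.get_state(); print(s['position'],s['ee_rot'],s['contact_force'])
import pickle; pickle.dump(s,open('s1.pkl','wb'))
E
```

```text
{'clock': np.float64(1.15), 'qpos': array([-0.551,  0.121,  1.535, -0.   ,  1.486, -0.7  ]), 'qd': array([ 0.984,  0.186, -0.384, -0.002,  0.189, -0.488]), 'position': array([ 0.454, -0.198,  0.302]), 'ee_rot': array([ 0.   ,  0.652,  0.758, -0.   ])}
[ 0.45469808 -0.19719572  0.30144361] [2.00476791e-04 6.52911738e-01 7.57433942e-01 2.14354462e-04] [-0.09389007 -0.14941233  0.22240494]
```

View pics/w1.png

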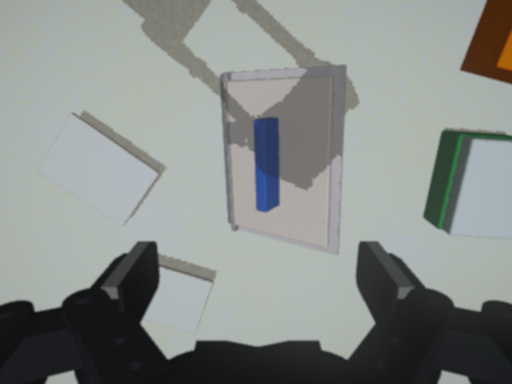

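```bash
python3 - <<'E'
from h import *
s=manip.get_state(); snap('wrist','w2.png'); import pickle; pickle.dump(s,open('s2.pkl','wb'))
im=cv2.imread('pics/w2.png'); hsv=cv2.cvtColor(im,cv2.COLOR_BGR2HSV)
for p in((290,215),(245,100),(300,120),(335,150),(338,230),(227,150),(265,150),(275,150),(267,205),(100,160),(400,100),(280,70)): print(p,im[p[1],p[0]],hsv[p[1],p[0]])
cv2.imwrite('pics/w2c.png',cv2.resize(im[50:270,190:380],None,fx=3,fy=2.7,interpolation=cv2.INTER_CUBIC))
E
```

```text
(290, 215) [166 169 174] [ 11  12 174]
(245, 100) [164 168 173] [ 13  13 173]
(300, 120) [113 115 118] [ 12  11 118]
(335, 150) [118 115 115] [120   6 118]
(338, 230) [157 156 153] [ 98   6 157]
(227, 150) [130 129 129] [120   2 130]
(265, 150) [99 59 44] [112 142  99]
(275, 150) [96 56 43] [113 141  96]
(267, 205) [125  73  52] [111 149 125]
(100, 160) [187 184 176] [ 98  15 187]
(400, 100) [180 182 174] [ 83  11 182]
(280, 70) [163 160 160] [120   5 163]
```

View pics/w2c.png

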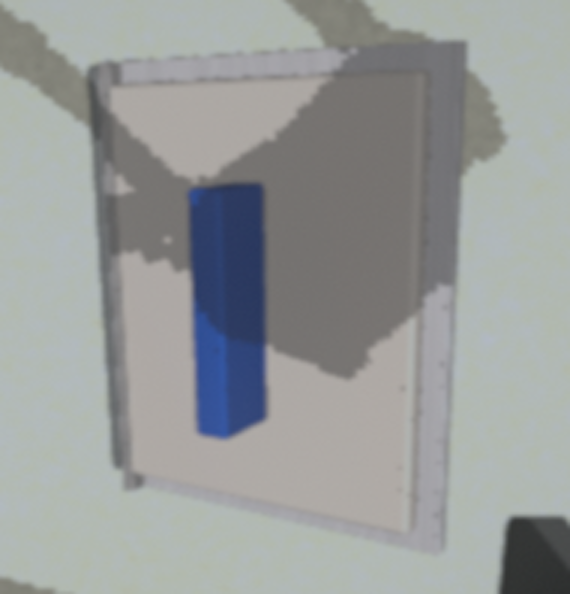

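```bash
cat > m2.py <<'E'
from h import *
import pickle
s=pickle.load(open('s2.pkl','rb')); C=cam('wrist',s); K,Rm,t=C
im=cv2.imread('pics/w2.png').astype(int)
m=((im[...,2]-im[...,0])>=3)
m[:,:215]=0;m[:,350:]=0;m[:60]=0;m[260:]=0
m=m.astype(np.uint8)*255
hsv=cv2.cvtColor(im.astype(np.uint8),cv2.COLOR_BGR2HSV); b=cv2.inRange(hsv,(105,100,40),(125,255,255)); b[:,:215]=0;b[:,350:]=0
m=cv2.morphologyEx(m|b,cv2.MORPH_OPEN,np.ones((5,5)))
n,l,stt,c=cv2.connectedComponentsWithStats(m); i=1+stt[1:,4].argmax(); print(stt[i])
h=cv2.convexHull(cv2.findContours((l==i).astype(np.uint8),0,1)[0][0])
q=cv2.approxPolyN(h,4).reshape(-1,2).astype(float) if hasattr(cv2,'approxPolyN') else cv2.approxPolyDP(h,8,True).reshape(-1,2)
print('quad',q)
# order: low/+y (up-left), high/+y, high/-y, low/-y
ce=q.mean(0); g=lambda sx,sy:min(q,key=lambda p:-(sx*(p[0]-ce[0])+sy*(p[1]-ce[1])))
P=np.array([[-65,90,10],[65,90,10],[65,-90,10],[-65,-90,10]])/1e3
U=np.array([g(-1,-1),g(1,-1),g(1,1),g(-1,1)])
for sol in zip(*cv2.solvePnPGeneric(P,U,K,None,flags=cv2.SOLVEPNP_IPPE)[1:3]):
    Rc=cv2.Rodrigues(sol[0])[0]; Rw=Rm.T@Rc; o=Rm.T@(sol[1].ravel()-t)
    print('lid o',o.round(4),'x',Rw[:,0].round(3),'z',Rw[:,2].round(3),'tilt',np.degrees(np.arccos(Rw[2,2])).round(1),'yaw',np.degrees(np.arctan2(Rw[1,0],Rw[0,0])).round(2),'grip',(o+Rw[:,2]*.03).round(4))
    e=cv2.projectPoints(P,sol[0],sol[1],K,None)[0].reshape(-1,2)-U; print(abs(e).max().round(2))
bh=cv2.approxPolyDP(cv2.convexHull(cv2.findContours(b,0,1)[0][0]),2,True).reshape(-1,2); print('bar',bh.tolist())
E
python3 m2.py
```

```text
[  226    76   107   171 13154]
quad [[328. 248.]
 [233. 224.]
 [225.  81.]
 [333.  75.]]
lid o [ 0.4701 -0.2029  0.0832] x [0.563 0.198 0.803] z [ 0.827 -0.127 -0.548] tilt 123.3 yaw 19.38 grip [ 0.4949 -0.2067  0.0668]
185.94
lid o [ 0.4863 -0.1853  0.0932] x [ 0.751 -0.13  -0.648] z [-0.656 -0.27  -0.705] tilt 134.8 yaw -9.84 grip [ 0.4666 -0.1934  0.072 ]
173.83
bar [[276, 119], [277, 204], [262, 211], [256, 208], [253, 121]]
```

```bash
sed -i 's/P=np.array.*/P=np.array([[-65,90,0],[65,90,0],[65,-90,0],[-65,-90,0]])\/1e3/; s/o=Rm.T@(sol\[1\].ravel()-t)/o=Rm.T@(sol[1].ravel()-t)-.01*Rw[:,2]/' m2.py; cat >> m2.py <<'E'
# bar from the given tilt: bar top edge (lid x=+7,z=40) seen at (262,211)-(264,120 approx)
for z in(.08,.085,.09,.095): print(z,[onz(C,p,z).round(4).tolist() for p in((262,211),(256,208),(253,121))])
E
python3 m2.py
```

```text
[  226    76   107   171 13154]
quad [[328. 248.]
 [233. 224.]
 [225.  81.]
 [333.  75.]]
lid o [ 0.4808 -0.2006  0.0664] x [0.828 0.141 0.542] z [-0.53  -0.114  0.84 ] tilt 32.8 yaw 9.64 grip [ 0.4648 -0.204   0.0916]
0.74
lid o [ 0.4785 -0.1941  0.077 ] x [ 0.909 -0.05  -0.413] z [0.391 0.442 0.807] tilt 36.2 yaw -3.14 grip [ 0.4902 -0.1808  0.1012]
17.23
bar [[276, 119], [277, 204], [262, 211], [256, 208], [253, 121]]
0.08 [[0.4692, -0.2598, 0.08], [0.4618, -0.2572, 0.08], [0.4441, -0.1597, 0.08]]
0.085 [[0.4689, -0.258, 0.085], [0.4616, -0.2554, 0.085], [0.4441, -0.1593, 0.085]]
0.09 [[0.4685, -0.2562, 0.09], [0.4613, -0.2536, 0.09], [0.4441, -0.1588, 0.09]]
0.095 [[0.4682, -0.2544, 0.095], [0.4611, -0.2519, 0.095], [0.4441, -0.1584, 0.095]]
```

{"name": "carry_out", "arguments": {
  "moves": [42, 0.5, -0.3, -2.5, 0.024, 42, 0.4, -0.3, -2.5, 0, 42, 0, 0, -2.5, 0, 42, 0, 0, -2.5, 0, 42, 0, 0, -2.5, 0, 42, 0, 0, -2.5, 0, 42, 0, 0, -2.5, 0, 42, 0, 0, -2.5, 0, 42, 0, 0, 0, 0, 42, 0, 0, 0, 0],
  "squeeze": 30
}}

```text
clock: 2.35
position: [0.4613, -0.2064, 0.1013]
ee_rot: [-0.001, 0.647, 0.763, -0.0]
contact_force: [-0.3, 0.1, 0.3]
width: 0.0361
```

```bash
python3 - <<'E'
from h import *
s=manip.get_state(); print({k:np.round(v,4) for k,v in s.items() if k in('clock','position','ee_rot','contact_force','width')})
a=snap('side','s3.png'); b=snap('wrist','w3.png')
cv2.imwrite('pics/c3.png',np.hstack([cv2.resize(a[130:260,240:370],(400,400),interpolation=2),cv2.resize(b[:,56:456],(400,400))])[...,::-1])
E
```

```text
{'clock': np.float64(2.35), 'position': array([ 0.4613, -0.2064,  0.1013]), 'ee_rot': array([-5.000e-04,  6.466e-01,  7.629e-01, -2.000e-04]), 'contact_force': array([-0.3301,  0.0783,  0.3101]), 'width': np.float64(0.0361)}
```

View pics/c3.png

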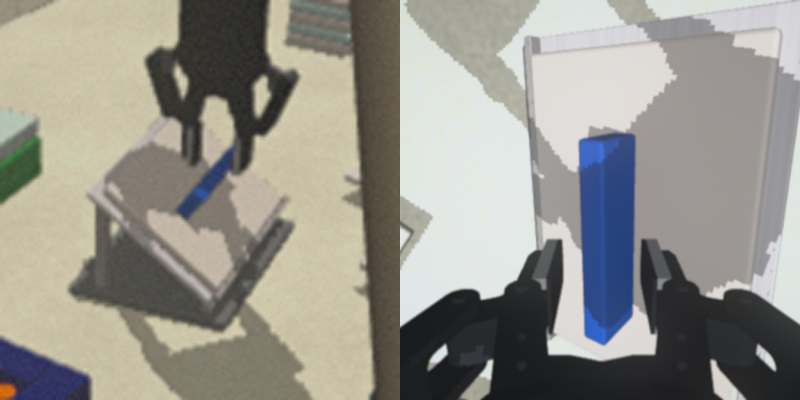

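{"name": "carry_out", "arguments": {
  "moves": [42, 0.2, 0.2, -0.4, 0, 42, 0, 0, -0.4, 0, 42, 0, 0, -0.4, 0, 42, 0, 0, -0.2, 0, 42, 0, 0, 0, 0, 42, 0, 0, 0, 0, 38, 0, 0, 0, 0, 35, 0, 0, 0, 0, 32, 0, 0, 0, 0, 32, 0, 0, 0, 0],
  "squeeze": 30
}}

```text
clock: 3.45
position: [0.4642, -0.2034, 0.0874]
ee_rot: [0.0, 0.646, 0.764, 0.0]
contact_force: [0.5, -0.6, -0.3]
width: 0.0274
```

{"name": "carry_out", "arguments": {
  "moves": [32, 0, 0, -0.15, 0, 28, 0, 0, 0, 0, 24, 0, 0, 0, 0, 20, 0, 0, 0, 0, 10, 0, 0, 0, 0, 0, 0, 0, 0, 0, 0, 0, 0, 0, 0, 0, 0, 0, 0, 0, 0, 0, 0, 0, 0, 0, 0, 0, 0, 0],
  "squeeze": 30
}}

```text
clock: 4.45
position: [0.4633, -0.2035, 0.0858]
ee_rot: [-0.001, 0.646, 0.764, -0.001]
contact_force: [-5.7, -1.2, 3.3]
width: 0.0215
```

```bash
python3 - <<'E'
from h import *
s=manip.get_state(); print({k:np.round(v,4) for k,v in s.items() if k in('clock','position','ee_rot','contact_force','width','moment')})
a=snap('side','s4.png'); b=snap('wrist','w4.png')
cv2.imwrite('pics/c4.png',np.hstack([cv2.resize(a[130:260,240:370],(400,400),interpolation=2),cv2.resize(b[:,56:456],(400,400))])[...,::-1])
E
```

```text
{'clock': np.float64(4.45), 'position': array([ 0.4633, -0.2035,  0.0858]), 'ee_rot': array([-6.000e-04,  6.455e-01,  7.638e-01, -6.000e-04]), 'contact_force': array([-5.7084, -1.2406,  3.2569]), 'moment': array([-0.2629,  0.6585,  0.0624]), 'width': np.float64(0.0215)}
```

View pics/c4.png

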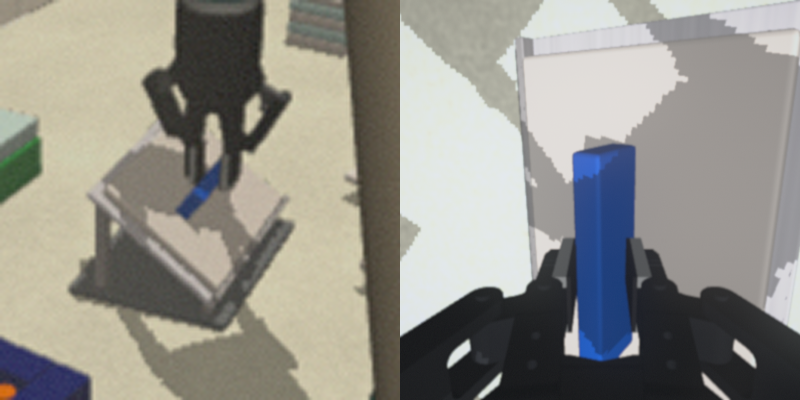

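{"name": "carry_out", "arguments": {
  "moves": [0, 0, 0, 0.2, 0, 0, 0, 0, 0.2, 0, 0, 0, 0, 0.2, 0, 0, 0, 0, 0.2, 0, 0, 0, 0, 0.2, 0, 0, 0, 0, 0.2, 0, 0, 0, 0, 0.2, 0, 0, 0, 0, 0.2, 0, 0, 0, 0, 0.2, 0, 0, 0, 0, 0.2, 0],
  "squeeze": 40
}}

```text
clock: 5.55
position: [0.4614, -0.2032, 0.1052]
ee_rot: [-0.002, 0.645, 0.764, -0.002]
contact_force: [-7.2, -2.8, 1.2]
width: 0.0167
```

{"name": "carry_out", "arguments": {
  "moves": [0, 0, 0, 0.4, 0, 0, 0, 0, 0.4, 0, 0, 0, 0, 0.4, 0, 0, 0, 0, 0.4, 0, 0, 0, 0, 0.4, 0, 0, 0, 0, 0.4, 0, 0, 0, 0, 0.4, 0, 0, 0, 0, 0.4, 0, 0, 0, 0, 0.4, 0, 0, 0, 0, 0.4, 0],
  "squeeze": 60
}}

```text
clock: 6.55
position: [0.4643, -0.2034, 0.1461]
ee_rot: [0.0, 0.646, 0.764, 0.0]
contact_force: [-0.4, -0.2, -1.8]
width: 0.0128
```

```bash
python3 - <<'E'
from h import *
s=manip.get_state(); print({k:np.round(v,4) for k,v in s.items() if k in('clock','position','ee_rot','contact_force','width','moment')})
a=snap('side','s5.png'); b=snap('wrist','w5.png')
cv2.imwrite('pics/c5.png',np.hstack([cv2.resize(a[110:260,230:380],(400,400),interpolation=2),cv2.resize(b[:,56:456],(400,400))])[...,::-1])
E
```

```text
{'clock': np.float64(6.55), 'position': array([ 0.4643, -0.2034,  0.1461]), 'ee_rot': array([1.000e-04, 6.457e-01, 7.636e-01, 1.000e-04]), 'contact_force': array([-0.44  , -0.211 , -1.7917]), 'moment': array([-0.0097, -0.0027, -0.0623]), 'width': np.float64(0.0128)}
```

View pics/c5.png

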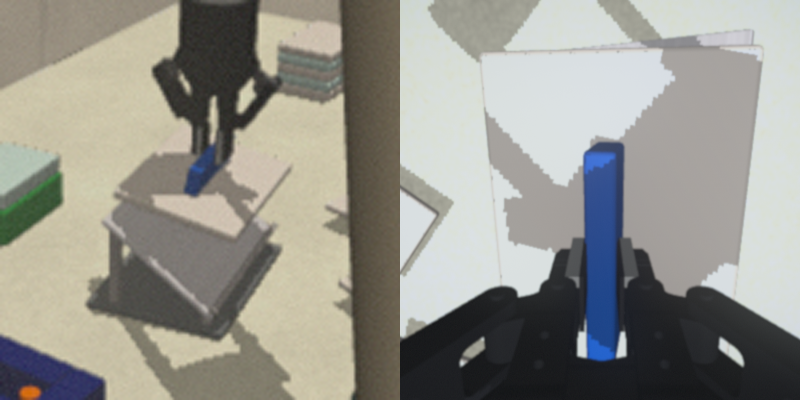

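```bash
cat > m3.py <<'E'
from h import *
import pickle
from scipy.optimize import least_squares
import m1
Ct,Cs=cam('top'),cam('side')
ut=[(145.5,186.5),(195.8,186.3),(145.1,221.0),(195.7,220.9)]   # cushions (+x+y),(+x-y),(-x+y),(-x-y)
L=np.array([[54,79],[54,-79],[-54,79],[-54,-79]])/1e3
# subpixel saturation-weighted centroid of the orange in top
im=m1.t.astype(float); o=[]
for u in ut:
    x0,y0=int(round(u[0])),int(round(u[1])); w=im[y0-5:y0+6,x0-5:x0+6]; q=np.clip(w[...,2]-w[...,0]-40-np.clip(w[...,1]-90,0,None)*2,0,None)
    yy,xx=np.mgrid[y0-5:y0+6,x0-5:x0+6]; o.append(((q*xx).sum()/q.sum(),(q*yy).sum()/q.sum()))
print('sub',np.round(o,2).tolist())
def fit(W):
    r=least_squares(lambda p:((W-p[:2])-(L@np.array([[np.cos(p[2]),np.sin(p[2])],[-np.sin(p[2]),np.cos(p[2])]]))).ravel(),[.488,.21,0])
    return r.x[:2].round(4),np.degrees(r.x[2]).round(2),(r.fun*1e3).round(1)
for nm,u in(('cent',ut),('sub',o)): print(nm,fit(np.array([onz(Ct,p,.0745)[:2] for p in u])))
# rim outer outline in top, z=.08: line fits to navy/bench edges, subpixel by gradient
g=im[...,2]  # red channel: bench bright, navy dark
def edge(p0,p1,n):  # sample along p0->p1, normal n (pixel unit, pointing out), find half-level crossing
    pts=[]
    for a in np.linspace(.08,.92,30):
        c=np.array(p0)*(1-a)+np.array(p1)*a; k=np.linspace(-6,6,121)
        mp=(c[None]+k[:,None]*np.array(n)).astype(np.float32)
        v=cv2.remap(g.astype(np.float32),mp[:,0:1],mp[:,1:2],cv2.INTER_LINEAR).ravel()
        h=(v[:20].mean()+v[-20:].mean())/2; i=np.argmax(v>h); pts.append(c+k[i]*np.array(n))
    pts=np.array(pts,np.float32); return cv2.fitLine(pts,cv2.DIST_HUBER,0,.01,.01).ravel()
B=[(132,173),(211,172.5),(212,235),(132,235)]
ls=[edge(B[0],B[1],(0,-1)),edge(B[1],B[2],(1,0)),edge(B[2],B[3],(0,1)),edge(B[3],B[0],(-1,0))]
def X(a,b):
    A=np.c_[a[:2],-b[:2]]; s=np.linalg.solve(A,b[2:]-a[2:]); return a[2:]+s[0]*a[:2]
qc=[X(ls[3],ls[0]),X(ls[0],ls[1]),X(ls[1],ls[2]),X(ls[2],ls[3])]; print('rim px',np.round(qc,1).tolist())
W=np.array([onz(Ct,p,.08)[:2] for p in qc]); print('rim',W.round(4).tolist(),'c',W.mean(0).round(4),'sizes',[np.linalg.norm(W[i]-W[i-1]).round(4) for i in range(4)])
# triangulate cushions with side
us=[(205.2,239.5),(240.7,257.2),(153.8,274.8),(190.6,295.4)]
for p,q in zip(o,us): print('tri',[np.round(v,4) for v in tri(Ct,p,Cs,q)])
# lid in hand from w5
s=manip.get_state(); print(s['position'],s['ee_rot'])
snap('top','t5.png')
E
python3 m3.py
```

```text
sub [[145.62, 186.74], [195.83, 186.35], [145.19, 221.0], [195.82, 220.86]]
cent (array([0.489 , 0.2155]), np.float64(-1.15), array([ 0.1, -0. ,  0.2,  0.1, -0. ,  0. , -0.2, -0.1]))
sub (array([0.4888, 0.2152]), np.float64(-1.04), array([-0.4, -0.2,  0.1,  0.1,  0.3,  0.2, -0.1, -0.1]))
rim px [[130.8000030517578, 172.10000610351562], [211.89999389648438, 172.0], [211.89999389648438, 235.3000030517578], [130.1999969482422, 235.60000610351562]]
rim [[0.5906, 0.3376], [0.5851, 0.0836], [0.3875, 0.0872], [0.3926, 0.3409]] c [0.4889 0.2123] sizes [np.float64(0.198), np.float64(0.2541), np.float64(0.1976), np.float64(0.2537)]
tri [array([0.5001, 0.2414, 0.1613]), np.float64(0.0931)]
tri [array([0.5075, 0.1157, 0.0361]), np.float64(0.0878)]
tri [array([0.4626, 0.3102, 0.1219]), np.float64(0.0733)]
tri [array([ 0.472 ,  0.1878, -0.0171]), np.float64(0.1105)]
[ 0.46468355 -0.20362196  0.14650108] [7.50348466e-04 6.45665231e-01 7.63620203e-01 1.78098580e-04]
```

```bash
python3 - <<'E'
from h import *
a=cv2.imread('pics/t5.png'); b=cv2.imread('pics/top0.png')
cv2.imwrite('pics/c6.png',np.vstack([cv2.resize(a[150:260,230:390],(640,440),interpolation=2)]))
E
```

```text
(no output)
```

View pics/c6.png

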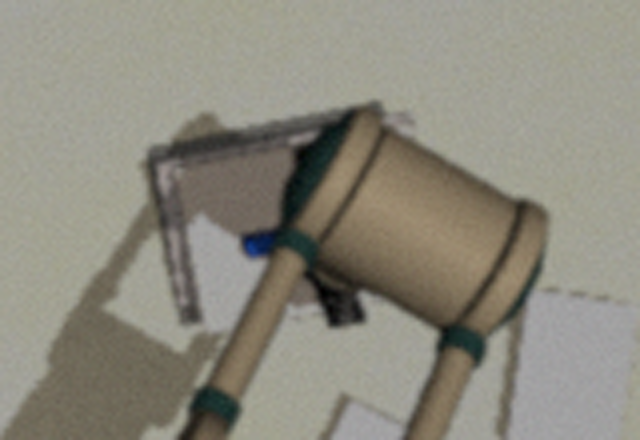

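```bash
python3 - <<'E'
from h import *
import itertools
from scipy.optimize import brentq
Ct,Cs=cam('top'),cam('side'); o=[(145.62,186.74),(195.83,186.35),(145.19,221.0),(195.82,220.86)]
us=[(206,239.5),(240.7,257.2),(153.8,274.8),(190.6,295.4)]
best=min(itertools.permutations(us),key=lambda P:sum(tri(Ct,p,Cs,q)[1] for p,q in zip(o,P)))
for p,q in zip(o,best): print(q,[np.round(v,4) for v in tri(Ct,p,Cs,q)])
s=dict(position=[.4643,-.2034,.1461],ee_rot=[1e-4,.6457,.7636,1e-4]); C=cam('wrist',s)
im=cv2.imread('pics/w5.png'); g=cv2.cvtColor(im,cv2.COLOR_BGR2GRAY)
for y in(80,150,200): print(y,im[y,130:165:3].tolist()); 
for y in(60,200,240): print(y,im[y,385:430:3].tolist())
cl,cr=(137,51),(419,44)
z=brentq(lambda z:np.linalg.norm(onz(C,cl,z)-onz(C,cr,z))-.13,.05,.2); a,b=onz(C,cl,z),onz(C,cr,z); d=(b-a)/.13
e=np.array([-d[1],d[0],0]); print('z lidtop',z,'yaw',np.degrees(np.arctan2(d[1],d[0])),'centre',(a+b)/2-.09*e,a,b)
for zz in(.118,.122,.126,.13):
    a,b=onz(C,cl,zz),onz(C,cr,zz);print(zz,np.linalg.norm(a-b),a,b)
E
```

```text
(153.8, 274.8) [array([0.5439, 0.2929, 0.075 ]), np.float64(0.0001)]
(206, 239.5) [array([0.5404, 0.1343, 0.0778]), np.float64(0.0021)]
(190.6, 295.4) [array([0.4365, 0.2953, 0.0744]), np.float64(0.0001)]
(240.7, 257.2) [array([0.4336, 0.1375, 0.0737]), np.float64(0.0007)]
80 [[208, 221, 217], [214, 222, 216], [213, 220, 215], [210, 213, 213], [222, 223, 217], [222, 223, 217], [223, 223, 217], [223, 223, 217], [223, 223, 217], [223, 223, 217], [223, 223, 217], [224, 223, 217]]
150 [[222, 224, 218], [220, 224, 219], [220, 224, 218], [223, 224, 218], [220, 224, 218], [155, 161, 161], [158, 162, 165], [158, 162, 166], [158, 162, 166], [157, 161, 165], [158, 162, 166], [157, 161, 165]]
200 [[221, 224, 219], [223, 225, 219], [220, 224, 219], [224, 225, 219], [220, 225, 219], [219, 225, 219], [217, 221, 216], [216, 218, 217], [224, 225, 219], [224, 224, 218], [171, 175, 175], [156, 160, 163]]
60 [[159, 163, 167], [159, 162, 167], [159, 163, 166], [159, 162, 166], [159, 162, 166], [159, 162, 165], [159, 162, 166], [159, 162, 166], [159, 162, 167], [159, 162, 166], [151, 154, 158], [176, 182
[... 457 characters left out ...]
], [223, 223, 217], [223, 223, 217], [220, 223, 217], [220, 223, 217], [221, 223, 217], [218, 223, 217], [215, 223, 217]]
z lidtop 0.12277493792366212 yaw 10.890797300705971 centre [ 0.47522518 -0.20222027  0.12277494] [ 0.3943915  -0.12612221  0.12277494] [ 0.52205008 -0.1015603   0.12277494]
0.118 0.1337476599496354 [ 0.39273066 -0.12589361  0.118     ] [ 0.5240694  -0.10062363  0.118     ]
0.122 0.13060821813108195 [ 0.39412196 -0.12608511  0.122     ] [ 0.5223778  -0.10140829  0.122     ]
0.126 0.12746877631252862 [ 0.39551325 -0.12627661  0.126     ] [ 0.5206862  -0.10219295  0.126     ]
0.13 0.12432933449397522 [ 0.39690455 -0.12646811  0.13      ] [ 0.5189946  -0.10297761  0.13      ]
```

```bash
python3 - <<'E'
from h import *
Cs=cam('side'); s=dict(position=[.4643,-.2034,.1461],ee_rot=[1e-4,.6457,.7636,1e-4]); C=cam('wrist',s)
print(proj(Cs,[.394,-.126,.123]),proj(Cs,[.522,-.101,.123]),proj(Cs,[.427,-.303,.123]))
for w in((137,51),(419,44)):
  for q in((273.1,182.4),(318.5,199.3)): print(w,q,[np.round(v,4) for v in tri(C,w,Cs,q)])
im=cv2.imread('pics/s5.png')[150:215,255:355]; cv2.imwrite('pics/c7.png',cv2.resize(im,(800,520),interpolation=cv2.INTER_CUBIC))
E
```

```text
[316.47690097 195.98371588] [269.2677193  186.47229334] [337.06020746 168.49312557]
(137, 51) (273.1, 182.4) [array([ 0.4508, -0.0979,  0.1704]), np.float64(0.0976)]
(137, 51) (318.5, 199.3) [array([ 0.3899, -0.1266,  0.114 ]), np.float64(0.0034)]
(419, 44) (273.1, 182.4) [array([ 0.5144, -0.105 ,  0.1365]), np.float64(0.0035)]
(419, 44) (318.5, 199.3) [array([ 0.449 , -0.1224,  0.136 ]), np.float64(0.1272)]
```

View pics/c7.png

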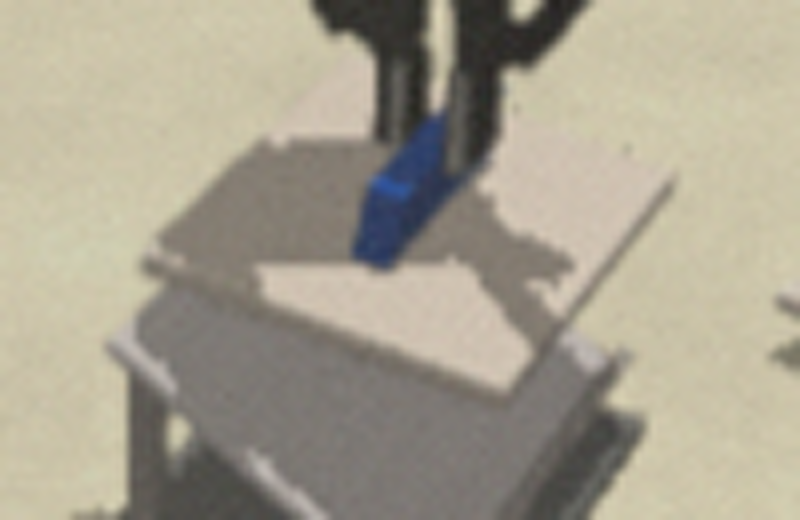

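{"name": "carry_out", "arguments": {
  "moves": [0, 0, 0, 2, 0, 0, 0, 0, 2, 0, 0, -2.5, 3.4, 0, -0.03, 0, -2.5, 3.4, 0, -0.03, 0, -2.6, 3.4, 0, -0.03, 0, -2.6, 3.4, 0, -0.03, 0, -2.6, 3.4, 0, -0.03, 0, -2.6, 3.3, 0, -0.036, 0, 0, 0, -3, 0, 0, 0, 0, -4, 0],
  "squeeze": 60
}}

```text
clock: 7.7
position: [0.3117, 0.0001, 0.1168]
ee_rot: [0.004, 0.713, 0.701, 0.002]
contact_force: [1.5, -1.0, -3.7]
width: 0.0122
```

{"name": "carry_out", "arguments": {
  "moves": [0, 0, 0, -2.2, 0, 0, 0, 0, -2.2, 0, 0, 0, 0, -2.0, 0, 0, 0, 0, -0.3, 0, 0, 0, 0, -0.3, 0, 0, 0, 0, -0.3, 0, 0, 0, 0, -0.3, 0, 0, 0, 0, -0.3, 0, 0, 0, 0, -0.2, 0, 0, 0, 0, 0, 0],
  "squeeze": 25
}}

```text
clock: 8.7
position: [0.3102, -0.0004, 0.0348]
ee_rot: [0.0, 0.714, 0.7, 0.0]
contact_force: [-0.3, -0.3, -2.6]
width: 0.0122
```

{"name": "carry_out", "arguments": {
  "moves": [0, 0, 0, -0.2, 0, 0, 0, 0, -0.2, 0, 0, 0, 0, -0.1, 0, 0, 0, 0, 0, 0, 0, 0, 0, 0, 0, 0, 0, 0, 0, 0, 0, 0, 0, 0, 0, 0, 0, 0, 0, 0, 0, 0, 0, 0, 0, 0, 0, 0, 0, 0],
  "squeeze": 20
}}

```text
clock: 9.7
position: [0.3124, -0.0006, 0.0306]
ee_rot: [0.002, 0.714, 0.7, 0.001]
contact_force: [3.0, 1.9, 6.2]
width: 0.0124
```

```bash
python3 - <<'E'
from h import *
s=manip.get_state(); print({k:np.round(v,4) for k,v in s.items() if k in('clock','position','contact_force','width')})
a=snap('side','s8.png'); b=snap('wrist','w8.png')
C=cam('side'); u,v=proj(C,s['position']).astype(int); print(u,v)
x=min(max(u-75,0),362); y=min(max(v-75,0),234)
cv2.imwrite('pics/c8.png',np.hstack([cv2.resize(a[y:y+150,x:x+150],(400,400),interpolation=2),cv2.resize(b[:,56:456],(400,400))])[...,::-1])
E
```

```text
{'clock': np.float64(9.7), 'position': array([ 0.3124, -0.0006,  0.0306]), 'contact_force': array([2.9951, 1.8764, 6.1891]), 'width': np.float64(0.0124)}
318 261
```

View pics/c8.png

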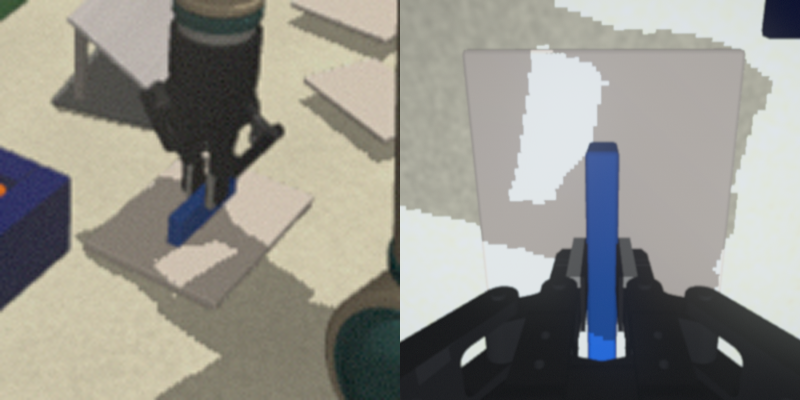

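{"name": "carry_out", "arguments": {
  "moves": [30, 0, 0, 0, 0, 30, 0, 0, 0, 0, 30, 0, 0, -0.4, 0, 30, 0, 0, -0.7, 0, 30, 0, 0, -0.6, 0, 20, 0, 0, 0, 0, 10, 0, 0, 0, 0, 0, 0, 0, 0, 0, 0, 0, 0, 0, 0, 0, 0, 0, 0, 0],
  "squeeze": 50
}}

```text
clock: 10.8
position: [0.3099, -0.0003, 0.0128]
ee_rot: [-0.0, 0.714, 0.7, -0.0]
contact_force: [0.2, -0.4, -2.2]
width: 0.0131
```

```bash
cat > m4.py <<'E'
from h import *
def lines(im,rows,lo,hi,sgn):
    g=cv2.GaussianBlur(cv2.cvtColor(im,cv2.COLOR_RGB2GRAY),(3,3),0).astype(float); out=[]
    for y in rows:
        d=np.abs(np.diff(g[y,lo:hi])); out.append((lo+d.argmax()+.5,y,d.max()))
    return np.array(out)
if __name__=='__main__':
    s=manip.get_state(); print({k:np.round(v,4) for k,v in s.items() if k in('clock','position','ee_rot','contact_force','width')})
    im=snap('wrist','w9.png'); C=cam('wrist',s)
    g=cv2.cvtColor(im,cv2.COLOR_RGB2GRAY)
    print('left');print(lines(im,range(60,240,20),90,180,1).round(0).tolist())
    print('right');print(lines(im,range(60,240,20),370,450,1).round(0).tolist())
    gt=g.T.copy(); cols=range(150,400,20)
    print('top',[(c,(10+np.abs(np.diff(gt[c,10:90].astype(float))).argmax()),np.abs(np.diff(gt[c,10:90].astype(float))).max()) for c in cols])
    for p in([-.065,.09],[.065,.09],[-.065,0],[.065,0]): print(p,proj(C,[s['position'][0]+p[0],s['position'][1]+p[1],.010]).round(1))
E
python3 m4.py
```

```text
{'clock': np.float64(10.8), 'position': array([ 3.099e-01, -3.000e-04,  1.280e-02]), 'ee_rot': array([-1.000e-04,  7.138e-01,  7.004e-01, -1.000e-04]), 'contact_force': array([ 0.2293, -0.3555, -2.2205]), 'width': np.float64(0.0131)}
left
[[100.0, 60.0, 6.0], [102.0, 80.0, 6.0], [104.0, 100.0, 7.0], [108.0, 120.0, 6.0], [110.0, 140.0, 7.0], [112.0, 160.0, 5.0], [114.0, 180.0, 6.0], [116.0, 200.0, 6.0], [120.0, 220.0, 7.0]]
right
[[420.0, 60.0, 19.0], [446.0, 80.0, 15.0], [442.0, 100.0, 19.0], [426.0, 120.0, 19.0], [420.0, 140.0, 19.0], [414.0, 160.0, 20.0], [406.0, 180.0, 18.0], [404.0, 200.0, 17.0], [402.0, 220.0, 18.0]]
top [(150, np.int64(41), np.float64(12.0)), (170, np.int64(41), np.float64(10.0)), (190, np.int64(41), np.float64(11.0)), (210, np.int64(46), np.float64(29.0)), (230, np.int64(51), np.float64(25.0)), (250, np.int64(11), np.float64(27.0)), (270, np.int64(16), np.float64(27.0)), (290, np.int64(26), np.float64(29.0)), (310, np.int64(25), np.float64(30.0)), (330, np.int64(25), np.float64(27.0)), (350, np.int64(24), np.float64(24.0)), (370, np.int64(34), np.float64(26.0)), (390, np.int64(38), np.float64(29.0))]
[-0.065, 0.09] [92.8 42.5]
[0.065, 0.09] [416.7  35.9]
[-0.065, 0] [122.1 246.3]
[0.065, 0] [395.3 241.6]
```

{"name": "carry_out", "arguments": {
  "moves": [0, 0, 0, 2, 0, 0, 0, 0, 4, 0, 0, 0, 0, 4, 0, 0, 0, 0, 2.7, 0, 0, 3.5, 3.5, 0, 0, 0, 3.5, 3.5, 0, 0, 0, 3.5, 3.5, 0, 0, 0, 3.5, 3.5, 0, 0, 0, 3.5, 3.5, 0, 0, 0, 0.4, 3.5, 0, 0],
  "squeeze": 60
}}

```text
clock: 11.85
position: [0.4941, 0.2117, 0.1396]
ee_rot: [0.001, 0.714, 0.7, 0.002]
contact_force: [-0.9, -0.4, -2.0]
width: 0.0129
```

{"name": "carry_out", "arguments": {
  "moves": [0, 0, 0.6, 0, 0, 0, 0, 0, -1.0, 0, 0, 0, 0, -1.0, 0, 0, 0, 0, -1.0, 0, 0, 0, 0, -0.5, 0, 0, 0, 0, 0, 0, 0, 0, 0, 0, 0, 0, 0, 0, 0, 0, 0, 0, 0, 0, 0, 0, 0, 0, 0, 0]
}}

```text
clock: 12.85
position: [0.4895, 0.2157, 0.1052]
ee_rot: [0.0, 0.714, 0.7, 0.0]
contact_force: [0.1, -0.5, -2.8]
width: 0.0131
```

```bash
python3 - <<'E'
from h import *
s=manip.get_state(); print({k:np.round(v,4) for k,v in s.items() if k in('clock','position','ee_rot','contact_force','width')})
b=snap('wrist','w11.png'); t=snap('top','t11.png'); a=snap('side','s11.png')
C=cam('wrist',s)
st=np.array([.4886,.2150]);th=np.radians(-1.1); M=np.array([[np.cos(th),-np.sin(th)],[np.sin(th),np.cos(th)]])
for l in((-.1,.125),(.1,.125),(-.1,0),(.1,0),(-.0675,.0925),(.0675,.0925)):print('rim',l,proj(C,[*(st+M@l),.08]).round(1))
p=s['position']
for l in((-.065,.0893),(.065,.0893),(-.065,0),(.065,0)):print('lid',l,proj(C,[*(p[:2]+M@l),p[2]-.0028]).round(1))
cv2.imwrite('pics/c11.png',cv2.resize(b,(800,600))[...,::-1])
E
```

```text
{'clock': np.float64(12.85), 'position': array([0.4895, 0.2157, 0.1052]), 'ee_rot': array([2.000e-04, 7.138e-01, 7.004e-01, 4.000e-04]), 'contact_force': array([ 0.0752, -0.5012, -2.8347]), 'width': np.float64(0.0131)}
rim (-0.1, 0.125) [ 27.7 -38.4]
rim (0.1, 0.125) [484.9 -38. ]
rim (-0.1, 0) [ 71.7 226.9]
rim (0.1, 0) [441.3 226.8]
rim (-0.0675, 0.0925) [111.1  42. ]
rim (0.0675, 0.0925) [401.8  42.1]
lid (-0.065, 0.0893) [96.8 41. ]
lid (0.065, 0.0893) [420.2  41.1]
lid (-0.065, 0) [121.8 244. ]
lid (0.065, 0) [394.9 243.9]
```

View pics/c11.png

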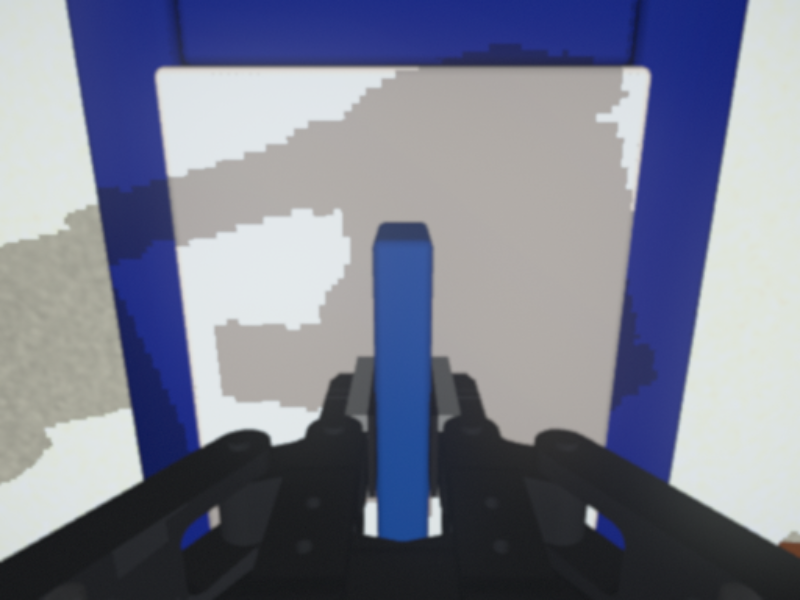

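```bash
python3 - <<'E'
from h import *
im=cv2.imread('pics/w11.png'); g=im.astype(int).sum(2)
for c in(130,160,200,230): print('col',c,g[32:50,c].tolist())
for r in(8,20,30): print('row',r,'L',g[r,106:122].tolist(),'R',g[r,400:418].tolist())
def half(v,i0):
    v=np.array(v,float); h=(v[:4].mean()+v[-4:].mean())/2; k=np.where(np.diff(np.sign(v-h)))[0][0]; return i0+k+(h-v[k])/(v[k+1]-v[k])
for r in(20,60,160,200):
    print('outer',r,[round(half(g[r,a:b],a),1) for a,b in((int(37+.165*r),int(57+.165*r)),(int(465-.165*r),int(490-.165*r)))])
for r in(70,90,): print('lidLR',r,g[r,95:118].tolist(),g[r,398:424].tolist())
s=dict(position=[.4895,.2157,.1052],ee_rot=[2e-4,.7138,.7004,4e-4]);C=cam('wrist',s)
for z in(.08,.092,.102): print(z,onz(C,(257,40),z).round(4),onz(C,(257,43),z).round(4))
E
```

```text
col 130 [243, 245, 244, 238, 236, 229, 223, 218, 206, 232, 346, 501, 607, 650, 663, 672, 677, 681]
col 160 [247, 252, 252, 250, 245, 239, 231, 225, 219, 240, 356, 506, 611, 651, 653, 657, 672, 682]
col 200 [252, 252, 251, 247, 243, 237, 234, 227, 219, 239, 355, 507, 614, 656, 669, 677, 684, 684]
col 230 [246, 248, 245, 243, 238, 234, 226, 217, 206, 233, 352, 508, 613, 653, 668, 677, 682, 684]
row 8 L [201, 191, 183, 180, 168, 154, 137, 136, 155, 177, 191, 201, 212, 215, 214, 216] R [201, 200, 200, 189, 182, 172, 148, 119, 117, 135, 149, 161, 171, 177, 187, 198, 195, 200]
row 20 L [217, 209, 204, 198, 191, 180, 169, 156, 148, 160, 185, 203, 217, 220, 225, 225] R [207, 204, 194, 180, 162, 137, 116, 126, 148, 161, 167, 177, 182, 194, 205, 200, 204, 202]
row 30 L [231, 230, 223, 214, 211, 202, 196, 186, 173, 161, 170, 197, 214, 224, 232, 236] R [208, 198, 187, 170, 140, 122, 133, 154, 171, 177, 185, 191, 197, 208, 207, 211, 207, 207]
outer 20 [np.float64(44.8), np.float64(475.3)]
outer 60 [np.float64(51.1), np.float64(468.7)]
outer 160 [np.float64(67.3), np.float64(452.3)]
outer 200 [np.float64(73.6), np.float64(445.8)]
lidLR 70 [248, 248, 250, 248, 250, 290, 402, 542, 642, 669, 678, 681, 681, 682, 682, 683, 682, 683, 682, 681, 682, 684, 684] [683, 683, 682, 683, 682, 683, 681, 681, 682, 682, 681, 680, 677, 663, 619, 505, 355, 246, 224, 227, 228, 226, 224, 222, 223, 223]
lidLR 90 [250, 251, 251, 253, 256, 254, 255, 267, 338, 482, 614, 666, 678, 683, 685, 686, 685, 685, 685, 686, 686, 687, 686] [529, 599, 667, 684, 685, 684, 684, 685, 684, 681, 672, 653, 574, 425, 289, 241, 239, 238, 238, 234, 233, 234, 233, 231, 235, 230]
0.08 [0.4906 0.3084 0.08  ] [0.4906 0.3071 0.08  ]
0.092 [0.4906 0.3068 0.092 ] [0.4906 0.3056 0.092 ]
0.102 [0.4906 0.3054 0.102 ] [0.4905 0.3043 0.102 ]
```

{"name": "carry_out", "arguments": {
  "moves": [0, 0.12, 0.05, 0, 0, 0, 0, 0, -0.3, 0, 0, 0, 0, -0.3, 0, 0, 0, 0, -0.3, 0, 0, 0, 0, -0.2, 0, 0, 0, 0, -0.1, 0, 0, 0, 0, -0.1, 0, 0, 0, 0, 0, 0, 0, 0, 0, 0, 0, 0, 0, 0, 0, 0]
}}

```text
clock: 14.0
position: [0.4905, 0.2161, 0.092]
ee_rot: [0.0, 0.714, 0.7, 0.0]
contact_force: [0.5, -0.9, -3.0]
width: 0.0131
```

```bash
cat > st.py <<'E'
from h import *
s=manip.get_state(); print({k:np.round(v,4).tolist() for k,v in s.items() if k in('clock','position','ee_rot','contact_force','width','moment')})
E
python3 st.py
```

```text
{'clock': 14.0, 'position': [0.4905, 0.2161, 0.092], 'ee_rot': [0.0001, 0.7138, 0.7004, 0.0001], 'contact_force': [0.4719, -0.8819, -2.9716], 'moment': [0.0235, -0.0108, -0.0234], 'width': 0.0131}
```

{"name": "carry_out", "arguments": {
  "moves": [0, 0, 0, -0.05, 0, 0, 0, 0, -0.05, 0, 0, 0, 0, -0.05, 0, 0, 0, 0, -0.05, 0, 0, 0, 0, 0, 0, 0, 0, 0, 0, 0, 0, 0, 0, 0, 0, 0, 0, 0, 0, 0, 0, 0, 0, 0, 0, 0, 0, 0, 0, 0]
}}

```text
clock: 15.0
position: [0.4904, 0.2161, 0.0898]
ee_rot: [0.0, 0.714, 0.7, 0.0]
contact_force: [-0.5, -0.3, -1.9]
width: 0.013
```

{"name": "carry_out", "arguments": {
  "moves": [0, 0, 0, -0.05, 0, 0, 0, 0, -0.05, 0, 0, 0, 0, 0, 0, 0, 0, 0, 0, 0, 0, 0, 0, 0, 0, 0, 0, 0, 0, 0, 0, 0, 0, 0, 0, 0, 0, 0, 0, 0, 0, 0, 0, 0, 0, 0, 0, 0, 0, 0]
}}

```text
clock: 16.0
position: [0.4904, 0.2161, 0.0888]
ee_rot: [0.0, 0.714, 0.7, 0.0]
contact_force: [-0.8, 0.2, -2.5]
width: 0.0131
```

{"name": "carry_out", "arguments": {
  "moves": [0, 0, 0, -0.05, 0, 0, 0, 0, -0.05, 0, 0, 0, 0, 0, 0, 0, 0, 0, 0, 0, 0, 0, 0, 0, 0, 0, 0, 0, 0, 0, 0, 0, 0, 0, 0, 0, 0, 0, 0, 0, 0, 0, 0, 0, 0, 0, 0, 0, 0, 0]
}}

```text
clock: 17.0
position: [0.4904, 0.2161, 0.0878]
ee_rot: [0.0, 0.714, 0.7, 0.0]
contact_force: [-0.1, -0.5, -2.6]
width: 0.0128
```

{"name": "carry_out", "arguments": {
  "moves": [0, 0, 0, -0.05, 0, 0, 0, 0, -0.05, 0, 0, 0, 0, 0, 0, 0, 0, 0, 0, 0, 0, 0, 0, 0, 0, 0, 0, 0, 0, 0, 0, 0, 0, 0, 0, 0, 0, 0, 0, 0, 0, 0, 0, 0, 0, 0, 0, 0, 0, 0]
}}

```text
clock: 18.0
position: [0.4905, 0.2163, 0.087]
ee_rot: [-0.0, 0.714, 0.7, 0.0]
contact_force: [-1.7, 2.4, 3.8]
width: 0.013
```

{"name": "carry_out", "arguments": {
  "moves": [10, 0, 0, 0, 0, 20, 0, 0, 0, 0, 30, 0, 0, 0, 0, 30, 0, 0, 0, 0, 30, 0, 0, 1.0, 0, 30, 0, 0, 2.0, 0, 30, 0, 0, 2.0, 0, 0, 0, 0, 0, 0, 0, 2.2, 3.4, 0, 0, 0, 2.3, 3.3, 0, 0],
  "squeeze": 60
}}

```text
clock: 19.0
position: [0.5354, 0.2831, 0.137]
ee_rot: [0.0, 0.714, 0.7, -0.0]
contact_force: [0.9, 0.5, -0.3]
width: -0.0002
```

```bash
cat > chk.py <<'E'
from h import *
import sys
s=manip.get_state(); print(s['clock'],np.round(s['position'],4),np.round(s['contact_force'],2),round(float(s['width']),4))
a=snap('side',f's{sys.argv[1]}.png'); b=snap('wrist',f'w{sys.argv[1]}.png'); t=snap('top',f't{sys.argv[1]}.png')
E
python3 chk.py 20
```

```text
19.0 [0.5354 0.2831 0.137 ] [ 0.92  0.47 -0.29] -0.0002
```

{"name": "carry_out", "arguments": {
  "moves": [0, 0, 0, -2, 0, 0, 0, 0, -2, 0, 0, 0, 0, -1.0, 0, 0, 0, 0, -0.1, 0, 0, 0, 0, -0.1, 0, 0, 0, 0, -0.1, 0, 0, 0, 0, -0.1, 0, 0, 0, 0, 0, 0, 0, 0, 0, 0, 0, 0, 0, 0, 0, 0]
}}

```text
clock: 20.15
position: [0.5359, 0.2832, 0.0837]
ee_rot: [0.0, 0.714, 0.7, 0.001]
contact_force: [-0.1, -1.4, 6.4]
width: 0.0002
```

{"name": "carry_out", "arguments": {
  "moves": [0, 0, 0, -0.05, 0, 0, 0, 0, -0.05, 0, 0, 0, 0, -0.05, 0, 0, 0, 0, -0.05, 0, 0, 0, 0, -0.05, 0, 0, 0, 0, -0.05, 0, 0, 0, 0, 0, 0, 0, 0, 0, 0, 0, 0, 0, 0, 0, 0, 0, 0, 0, 0, 0]
}}

```text
clock: 21.15
position: [0.5361, 0.2833, 0.0821]
ee_rot: [0.001, 0.714, 0.7, 0.001]
contact_force: [-2.2, -1.2, 12.3]
width: 0.0001
```

{"name": "carry_out", "arguments": {
  "moves": [0, 0, 0, -0.05, 0, 0, 0, 0, -0.05, 0, 0, 0, 0, -0.05, 0, 0, 0, 0, -0.05, 0, 0, 0, 0, 0, 0, 0, 0, 0, 0, 0, 0, 0, 0, 0, 0, 0, 0, 0, 0, 0, 0, 0, 0, 0, 0, 0, 0, 0, 0, 0]
}}

```text
clock: 22.15
position: [0.5363, 0.2834, 0.081]
ee_rot: [0.001, 0.714, 0.7, 0.002]
contact_force: [-3.8, -2.2, 16.8]
width: -0.0004
```

{"name": "carry_out", "arguments": {
  "moves": [0, 0, 0, 2.2, 0, 0, -4.4, 0.1, 0, 0, 0, -4.4, 0.1, 0, 0, 0, 0, 0, -1.3, 0, 0, 0, 0, -0.1, 0, 0, 0, 0, -0.1, 0, 0, 0, 0, -0.1, 0, 0, 0, 0, -0.1, 0, 0, 0, 0, -0.1, 0, 0, 0, 0, -0.1, 0]
}}

```text
clock: 23.15
position: [0.4488, 0.2856, 0.0822]
ee_rot: [0.0, 0.714, 0.7, 0.001]
contact_force: [-2.1, -0.4, 8.5]
width: 0.0004
```

{"name": "carry_out", "arguments": {
  "moves": [0, 0, 0, -0.05, 0, 0, 0, 0, -0.05, 0, 0, 0, 0, -0.05, 0, 0, 0, 0, -0.05, 0, 0, 0, 0, -0.05, 0, 0, 0, 0, 0, 0, 0, 0, 0, 0, 0, 0, 0, 0, 0, 0, 0, 0, 0, 0, 0, 0, 0, 0, 0, 0]
}}

```text
clock: 24.15
position: [0.4488, 0.2857, 0.0805]
ee_rot: [0.0, 0.714, 0.7, 0.001]
contact_force: [-2.5, -1.5, 12.0]
width: -0.0002
```

{"name": "carry_out", "arguments": {
  "moves": [0, 0, 0, -0.05, 0, 0, 0, 0, -0.05, 0, 0, 0, 0, -0.05, 0, 0, 0, 0, 0, 0, 0, 0, 0, 0, 0, 0, 0, 0, 0, 0, 0, 0, 0, 0, 0, 0, 0, 0, 0, 0, 0, 0, 0, 0, 0, 0, 0, 0, 0, 0]
}}

```text
clock: 25.15
position: [0.4489, 0.2857, 0.0803]
ee_rot: [0.0, 0.714, 0.7, 0.002]
contact_force: [-5.0, -2.4, 21.2]
width: -0.0002
```

{"name": "carry_out", "arguments": {
  "moves": [0, 0, 0, 3.0, 0, 0, -0.1, -4.6, 0, 0, 0, -0.1, -4.6, 0, 0, 0, -0.1, -4.6, 0, 0, 0, 0, 0, -1.9, 0, 0, 0, 0, -0.1, 0, 0, 0, 0, -0.1, 0, 0, 0, 0, -0.1, 0, 0, 0, 0, -0.1, 0, 0, 0, 0, -0.1, 0]
}}

```text
clock: 26.15
position: [0.4449, 0.1479, 0.0833]
ee_rot: [0.0, 0.713, 0.701, 0.001]
contact_force: [-0.9, 0.7, 6.9]
width: -0.0002
```

{"name": "carry_out", "arguments": {
  "moves": [0, 0, 0, -0.1, 0, 0, 0, 0, -0.05, 0, 0, 0, 0, -0.05, 0, 0, 0, 0, -0.05, 0, 0, 0, 0, -0.05, 0, 0, 0, 0, -0.05, 0, 0, 0, 0, -0.05, 0, 0, 0, 0, -0.05, 0, 0, 0, 0, 0, 0, 0, 0, 0, 0, 0]
}}

```text
clock: 27.15
position: [0.4448, 0.1477, 0.0806]
ee_rot: [0.001, 0.713, 0.701, 0.001]
contact_force: [-4.3, -0.7, 17.2]
width: -0.0003
```

{"name": "carry_out", "arguments": {
  "moves": [0, 0, 0, -0.05, 0, 0, 0, 0, -0.05, 0, 0, 0, 0, 0, 0, 0, 0, 0, 0, 0, 0, 0, 0, 0, 0, 0, 0, 0, 0, 0, 0, 0, 0, 0, 0, 0, 0, 0, 0, 0, 0, 0, 0, 0, 0, 0, 0, 0, 0, 0]
}}

```text
clock: 28.15
position: [0.4449, 0.1477, 0.0804]
ee_rot: [0.001, 0.713, 0.701, 0.001]
contact_force: [-7.0, -0.8, 24.1]
width: -0.0006
```

{"name": "carry_out", "arguments": {
  "moves": [0, 0, 0, 2.4, 0, 0, 4.4, -0.1, 0, 0, 0, 4.4, -0.1, 0, 0, 0, 0, 0, -1.4, 0, 0, 0, 0, -0.1, 0, 0, 0, 0, -0.1, 0, 0, 0, 0, -0.1, 0, 0, 0, 0, -0.1, 0, 0, 0, 0, -0.1, 0, 0, 0, 0, 0, 0]
}}

```text
clock: 29.15
position: [0.5317, 0.1453, 0.0831]
ee_rot: [-0.0, 0.714, 0.7, -0.0]
contact_force: [-2.8, 0.2, 4.7]
width: -0.0003
```

{"name": "carry_out", "arguments": {
  "moves": [0, 0, 0, -0.05, 0, 0, 0, 0, -0.05, 0, 0, 0, 0, -0.05, 0, 0, 0, 0, -0.05, 0, 0, 0, 0, -0.05, 0, 0, 0, 0, -0.05, 0, 0, 0, 0, 0, 0, 0, 0, 0, 0, 0, 0, 0, 0, 0, 0, 0, 0, 0, 0, 0]
}}

```text
clock: 30.15
position: [0.5317, 0.1451, 0.08]
ee_rot: [-0.0, 0.714, 0.7, -0.0]
contact_force: [-2.7, -0.4, 5.3]
width: -0.0004
```

{"name": "carry_out", "arguments": {
  "moves": [0, 0, 0, -0.05, 0, 0, 0, 0, -0.05, 0, 0, 0, 0, -0.05, 0, 0, 0, 0, -0.05, 0, 0, 0, 0, 0, 0, 0, 0, 0, 0, 0, 0, 0, 0, 0, 0, 0, 0, 0, 0, 0, 0, 0, 0, 0, 0, 0, 0, 0, 0, 0]
}}

```text
clock: 31.15
position: [0.5318, 0.1452, 0.0799]
ee_rot: [0.0, 0.714, 0.7, 0.0]
contact_force: [-6.2, -1.0, 18.1]
width: 0.0001
```

{"name": "carry_out", "arguments": {
  "moves": [0, 0, 0, 3.0, 0, 0, 0.1, 4.6, 0, 0, 0, 0.2, 4.6, 0, 0, 0, 0.1, 4.6, 0, 0, 0, 0, 0, -2.2, 0, 0, 0, 0, -0.2, 0, 0, 0, 0, -0.1, 0, 0, 0, 0, -0.1, 0, 0, 0, 0, -0.1, 0, 0, 0, 0, -0.1, 0]
}}

```text
clock: 32.15
position: [0.537, 0.2825, 0.08]
ee_rot: [0.0, 0.714, 0.7, 0.001]
contact_force: [-0.4, -1.2, 9.1]
width: -0.0001
```

{"name": "carry_out", "arguments": {
  "moves": [0, 0, 0, -0.05, 0, 0, 0, 0, -0.05, 0, 0, 0, 0, -0.05, 0, 0, 0, 0, -0.05, 0, 0, 0, 0, 0, 0, 0, 0, 0, 0, 0, 0, 0, 0, 0, 0, 0, 0, 0, 0, 0, 0, 0, 0, 0, 0, 0, 0, 0, 0, 0]
}}

```text
clock: 33.15
position: [0.537, 0.2825, 0.08]
ee_rot: [0.001, 0.714, 0.7, 0.001]
contact_force: [-2.7, -2.7, 11.9]
width: -0.0
```

{"name": "carry_out", "arguments": {
  "moves": [0, 0, 0, -0.1, 0, 0, 0, 0, -0.05, 0, 0, 0, 0, 0, 0, 0, 0, 0, 0, 0, 0, 0, 0, 2.4, 0, 0, -4.4, 0.15, 0, 0, 0, -4.4, 0.15, 0, 0, 0, 0, 0, -1.4, 0, 0, 0, 0, -0.5, 0, 0, 0, 0, -0.3, 0]
}}

```text
clock: 34.15
position: [0.4476, 0.2859, 0.0798]
ee_rot: [-0.001, 0.714, 0.7, -0.001]
contact_force: [-10.9, -3.6, 35.7]
width: -0.0002
```

{"name": "carry_out", "arguments": {
  "moves": [0, 0, 0, -0.05, 0, 0, 0, 0, -0.05, 0, 0, 0, 0, -0.05, 0, 0, 0, 0, 0, 0, 0, 0, 0, 0, 0, 0, 0, 0, 0, 0, 0, 0, 0, 0, 0, 0, 0, 0, 0, 0, 0, 0, 0, 0, 0, 0, 0, 0, 0, 0]
}}

```text
clock: 35.15
position: [0.4476, 0.2859, 0.0798]
ee_rot: [-0.001, 0.714, 0.7, -0.001]
contact_force: [-10.4, -2.8, 26.7]
width: 0.0
```

{"name": "carry_out", "arguments": {
  "moves": [0, 0, 0, 2.9, 0, 0, -0.1, -4.6, 0, 0, 0, -0.1, -4.6, 0, 0, 0, 0, -4.6, 0, 0, 0, 0, 0, -1.5, 0, 0, 0, 0, -0.5, 0, 0, 0, 0, 0, 0, 0, 0, 0, 0, 0, 0, 0, 0, 0, 0, 0, 0, 0, 0, 0]
}}

```text
clock: 36.15
position: [0.4467, 0.1489, 0.0857]
ee_rot: [0.0, 0.713, 0.701, 0.0]
contact_force: [-0.7, 0.2, 0.3]
width: -0.0001
```

{"name": "carry_out", "arguments": {
  "moves": [0, 0, 0, -0.1, 0, 0, 0, 0, -0.1, 0, 0, 0, 0, -0.1, 0, 0, 0, 0, -0.1, 0, 0, 0, 0, -0.1, 0, 0, 0, 0, -0.1, 0, 0, 0, 0, -0.05, 0, 0, 0, 0, -0.05, 0, 0, 0, 0, 0, 0, 0, 0, 0, 0, 0]
}}

```text
clock: 37.15
position: [0.4464, 0.1481, 0.08]
ee_rot: [0.0, 0.714, 0.7, 0.0]
contact_force: [-3.8, -0.9, 13.4]
width: 0.0001
```

{"name": "carry_out", "arguments": {
  "moves": [0, 0, 0, 1, 0, 0, 0, 0, 4, 0, 0, 0, 0, 5, 0, 0, 0, 0, 4, 0, 0, 0, 2, 2, 0, 0, 0, 2, 2, 0, 0, 0, 2, 0, 0, 0, 1.5, 0, 0, 0, 0, 0, 0, 0, 0, 0, 0, 0, 0, 0]
}}

```text
clock: 38.15
position: [0.4614, 0.2074, 0.2577]
ee_rot: [-0.0, 0.714, 0.7, -0.001]
contact_force: [0.0, -0.8, 0.6]
width: 0.0
```

```bash
python3 chk.py 40; python3 - <<'E'
from h import *
a=cv2.imread('pics/s40.png'); b=cv2.imread('pics/w40.png'); t=cv2.imread('pics/t40.png')
x=cv2.resize(a[150:350,90:350],(400,300),interpolation=2)
y=cv2.resize(t[90:250,110:340],(400,300),interpolation=2)
cv2.imwrite('pics/c40.png',np.hstack([np.vstack([x,y]),cv2.resize(b[:,80:430],(400,600))]))
E
```

```text
38.15 [0.4614 0.2074 0.2577] [ 0.01 -0.79  0.6 ] 0.0
```

View pics/c40.png

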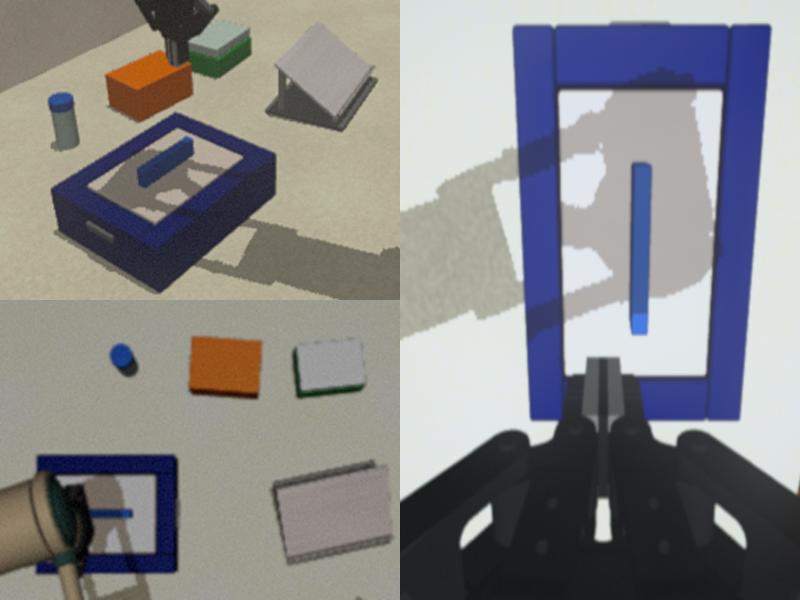

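```bash
python3 -c "
from rig import manip
s=manip.get_state();print(s['clock'],s['contact_force'],abs(s['qd']).max());print(manip.sign_off())"
```

```text
38.3 [-0.27240942 -0.44948719 -0.22961147] 0.004448304887584302
the job is handed in; nothing more can be done
None
```

The lid is in the cold box's pocket, pressed home at all four corners and released. I handed the job in at 38.3 s of the 61 s allowed.

**How it went:** The tool could not lean, so I gripped the tilted handle from straight above. The lid came off the stand still about 10° askew. I set it flat on the bench, took a deeper grip, lined it up over the pocket and lowered it onto the cushions. Then I pressed each corner with the closed fingers.

**Last checks:**
- **Height:** the final presses on the four corners stopped at 79.8 to 80.0 mm, against 80 mm for flush.
- **Last picture:** the lid lies level and even inside the rim, and the stand is empty. The pot, carton and tip box look untouched.
- **Arm:** it was clear of everything, with wrist force about zero.

**Less certain:**
- **Force:** the readings come only at the end of each one-second move. Most presses read 5 to 27 N. My second press on one corner came down faster than I meant and read 35.7 N, so a brief higher peak there, even above 45 N, can't be ruled out.
- **First press on one corner:** it read 81 mm at 17 N. I went back to it after the others were down and it read 80.0 mm.

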